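# Latch the dust-tight wagon case

## Task

Two identical dust-tight cases stand open on the layout board. Close the lid of the one that has the coal wagon in it: swing it down and press its front edge against the rubber seal until the spring catch snaps over it, so that it stays shut when you let go. Leave the lid of the other, empty case standing open.

Things in the scene. Friction and masses are not known exactly. Their poses are not given: they have to be found in the camera images.
- wagon_case: The case to close: grey box 140 x 90 mm (its x, y), 49 mm high, fixed, with a coal wagon (29 x 108 x 27 mm) in it. Origin: centre of its underside on the board, z up; its front, with the catch, faces its own -x. Lid hinge axis along its y at x +72, z 56 mm. The lid: flat black frame with a clear window, 142 mm long from the hinge, 92 wide, 8 thick; shut, its top lies at z 62 mm.
- wagon_lip (a point): Press point on that lid: middle of the top face of its solid front strip (32 mm deep, full width), 126 mm from the hinge; moves with the lid; with the lid shut at x -54, z 62 mm of the case. The steel spring catch stands 20 to 38 mm in front of it then, 30 mm wide, top at z 71 mm; it snaps over a steel bar on the lid's edge.
- wagon_lid (a joint): Hinge of that lid, rad: 0 shut, grows as the front edge rises. It stays at any angle and pushes easily (some 3 N) until the rubber seal and the catch resist over the last 10 mm: 8 to 12 N at the press point until it snaps, up to 18 N just above a solid stop 3.5 mm below shut. Caught, it rests at about 0.005; not caught, the seal lifts it back to about 0.04. Readings are noisy: average.
- spare_lid (a joint): Lid hinge of the other case, rad, 0 shut, growing as it opens: same case in every part, but empty, standing 150 to 340 mm to the left or right of the first (the two may change sides), turned by up to 0.2 rad, its front towards the robot too. This lid is to stay open.

How it is judged:
At the end, for the whole second after the job is handed in: The lid of the case with the wagon is caught under its catch and stays shut by itself (hinge below 0.02 rad, front edge within 3 mm of shut), and the empty case's lid stands open (above 0.55 rad) (value of joint wagon_lid below 0.02 rad and value of joint spare_lid above 0.55 rad); the robot touches nothing.
It fails at once if the empty case's lid is pushed towards shut (below 0.55 rad) (value of joint spare_lid below 0.55 rad).
It also fails if it takes over 32 s, if anything falls off the work surface, if the arm or the gripper's body presses on something with over 40 N, if the wrist force passes 120 N, or if a joint passes its speed limit or range.

## Robot

A 6-joint arm with a two-finger parallel gripper is mounted at the origin on the work surface; the furniture and walls round the work are solid. World frame = base frame: x ahead of the robot, y to its left, z up, the work surface at z = 0. Lengths are in m, angles in rad, forces in N, time in s.
With the tool pointing down it reaches from about 0.3 to 0.825 m from the base axis. Payload 5.4 kg.
Tool frame: the origin (TCP) lies on the centre line of the jaws, within the pads' length; the fingertips stand 11 mm ahead of it and the grasp point (between the pads) lies 8 mm behind it (arm.nose_length is the distance from the TCP to the fingertips, in m); z points along the fingers, y is the line along which they close (so a half turn about z gives the same grasp; the last joint's range is limited). The gripper opens to 92 mm and grips with 3 to 60 N. Pads are 20 mm wide; open, the fingers measure 128 mm over their backs; the gripper's body (75 mm by 189 mm) begins 69 mm behind the grasp point.
Start: joints at [-0.21, 0.158, 1.597, -0, 1.386, -0.21], TCP at [0.575, -0, 0.226] pointing down, gripper open.
Joint ranges: [-2.91, 2.91], [-0.94, 2.29], [0.18, 2.7], [-1.29, 4.43], [0.17, 2.64], [-3, 3]. Speed limits (rad/s): [2.57, 2.57, 3.14, 3.14, 3.14, 3.14].

## Interface

Orientations are given as a unit quaternion [w, x, y, z].
In Python, from rig import arm gives the robot as it stands.
- The arm moves only by the tool arm_command, never from a script. Its argument "steps" is a list of rows, each a list of 7 numbers: the gripper's target within -1 to 1 (shut at 1, half-way at 0, fully open at -1), then the shift along the world's x, y, z each as a share of 200 mm, from -1 to 1, then the turn, a rotation vector about the world's x, y, z each as a share of pi/2 rad, from -1 to 1. A call has 1 to 10 rows; each row shifts and turns the commanded pose from where the row before left it; what a row does not reach is not made up. A row lasts 1/12 s, in which the tool goes at most 41.7 mm and 7.16 degrees, less where a joint would pass 70% of its speed; a pose out of reach is approached as far as the arm can. A call with a number of a shift or a turn outside -1 to 1 is refused whole. A call with a gripper value outside its range is refused whole. The fingers move at their own pace and stop on an object; "newtons" is the grip in N (left out, the last holds). Time passes only in rows, so rows that do not move let the fingers close. It gives the time, the measured TCP pose, the force, the opening and the grip force at its end, in the units of the state.
- arm.read_state(): the state, without advancing time (a new reading comes with each control period).
- arm.grab_frame(name): name is "scene" or "side" or "wrist"; returns a dict with "color" (400x640x3 uint8, red, green, blue), "intrinsics" (3x3 intrinsics, pixels), "extrinsics" (4x4, takes a point from camera to world coordinates); the wrist camera has in their place "T_tool_cam" (4x4, takes a point from camera to tool coordinates, whose origin is the TCP and whose axes are the flange's). Camera axes: x right, y down, z forward; pixel columns grow to the right and rows downward; lengths in m; the calibration is good to about 2 mm. A picture is of the moment at which its call begins: read the wrist's pose just before it. There is no depth.
- arm.sign_off(): hands the job in; it is judged then, once.
Trained networks look in a picture, given as the dict that the camera call returned (one of the last four; its "shot" number tells which), for a name from the list of things; names that differ only in an ending like _2 or _b are one class to them, and where a whole thing is asked for, a point or a joint stands for the part that bears it (a point fixed in the world has none). Each returns a list of dicts, best first, with "conf" (0 to 1); they miss things now and then, are a little off and sometimes report something else, mostly with a low value. They report only what shows in the picture. A call takes as long as a camera call.
- arm.recognise(target, picture): "location" ([column, row] in pixels, amid what is visible of it).
- arm.pinpoint(target, picture): "location" ([column, row] in pixels: a listed point, or the origin of a listed thing).
The state is a dict: "time": time; "q": joint angles; "joint_velocities": joint speeds; "joint_efforts": joint torques, N m; "position": TCP position; "tcp_rot": TCP orientation; "ft_force": force on the tool from outside, world axes, zero at the start; "wrist_torque": the same for the moment, N m; "grip_width": opening from 0.0 (shut) to 1.0 (fully open); "finger_force": force on a finger pad.
Only numpy, scipy, OpenCV 4.12 (cv2) and the standard library are available. Lean on these libraries where they do the work, as an engineer would, in place of code of your own. Each camera call takes 0.05 s, during which the arm holds its last target. There are 200 camera calls.

## Working session

There is one attempt and no reset: what is moved stays moved. The work goes in short steps, Python scripts to look and compute and a tool call to move; the robot and the scene stay as the last step left them, time stands still between calls to the robot, and variables do not carry over. Pictures are saved under pics/ and viewed, at most 10 in all, crops included, and the job is handed in when it is done.

Besides the shell and the picture viewer there is one more tool, called after "Emit:" as a command line: name --pt "numbers of a row" for each row, then --argument value for the rest. arm_command: Moves the arm, as the interface text tells. Its arguments: {"type":"object","properties":{"steps":{"type":"array"},"newtons":{"type":"number"}},"required":["steps"]}

```bash
mkdir -p pics; ls; cat > h.py <<'E'
import numpy as np, cv2
from rig import arm
def look(n,save=None):
    f=arm.grab_frame(n)
    if save: cv2.imwrite('pics/'+save,cv2.cvtColor(f['color'],cv2.COLOR_RGB2BGR))
    return f
def ray(f,uv):
    K=np.array(f['intrinsics']);T=np.array(f['extrinsics'])
    d=T[:3,:3]@np.linalg.solve(K,[uv[0],uv[1],1.]);return T[:3,3],d/np.linalg.norm(d)
def tri(rs):
    A=sum(np.eye(3)-np.outer(d,d) for o,d in rs);b=sum((np.eye(3)-np.outer(d,d))@o for o,d in rs)
    p=np.linalg.solve(A,b);return p,[np.linalg.norm(np.cross(p-o,d)) for o,d in rs]
def proj(f,P):
    T=np.linalg.inv(np.array(f['extrinsics']));c=(T[:3,:3]@np.atleast_2d(P).T).T+T[:3,3];u=(np.array(f['intrinsics'])@c.T).T
    return u[:,:2]/u[:,2:]
E
python3 - <<'E'
from h import *
np.set_printoptions(precision=3,suppress=True)
fs={}
for n in('scene','side'):
    f=look(n,n+'0.png');fs[n]=f
    print(n,np.array(f['extrinsics'])[:3,3])
    for t in('wagon_case','wagon_lip','wagon_lid','spare_lid'):
        print(t,'rec',[(np.round(r['location']),round(r['conf'],2)) for r in arm.recognise(t,f)],'pin',[(np.round(r['location'],1),round(r['conf'],2)) for r in arm.pinpoint(t,f)])
E
```

```text
pics
scene [0.177 0.33  0.65 ]
wagon_case rec [(array([339., 179.]), 0.71)] pin [(array([334.1, 189.9]), 0.97)]
wagon_lip rec [(array([329., 150.]), 0.87)] pin [(array([341.3, 142.1]), 0.66)]Traceback (most recent call last):
  File "<stdin>", line 8, in <module>
ValueError: it knows: wagon_case, wagon_lip
```

```bash
python3 - <<'E'
from h import *
np.set_printoptions(precision=3,suppress=True)
fs={}
R={t:[] for t in('wagon_case','wagon_lip')}
for n in('scene','side'):
    f=look(n,n+'1.png')
    print(n,np.array(f['extrinsics'])[:3,3])
    for t in R:
        p=arm.pinpoint(t,f)
        print(t,'rec',[(np.round(r['location']),round(r['conf'],2)) for r in arm.recognise(t,f)],'pin',[(np.round(r['location'],1),round(r['conf'],2)) for r in p])
        if p:R[t].append(ray(f,p[0]['location']))
for t in R:
    if len(R[t])>1: print(t,tri(R[t]))
s=arm.read_state();print({k:s[k] for k in s})
E
```

```text
scene [0.177 0.33  0.65 ]
wagon_case rec [(array([339., 181.]), 0.59)] pin [(array([337.5, 189.1]), 0.75)]
wagon_lip rec [(array([332., 151.]), 0.98)] pin [(array([343.4, 141. ]), 0.62)]
side [ 0.468 -0.72   0.629]
wagon_case rec [(array([341., 244.]), 0.85)] pin [(array([341. , 264.5]), 0.6)]
wagon_lip rec [(array([354., 221.]), 0.88)] pin [(array([336.1, 207.4]), 0.59)]
wagon_case (array([ 0.606, -0.234,  0.015]), [np.float64(0.0015045324268473242), np.float64(0.001504532426847386)])
wagon_lip (array([ 0.594, -0.232,  0.155]), [np.float64(0.0005246437199635436), np.float64(0.0005246437199634685)])
{'time': 0.8, 'q': array([-0.21 ,  0.158,  1.597,  0.   ,  1.386, -0.21 ]), 'joint_velocities': array([ 0.   , -0.001, -0.001,  0.   , -0.003,  0.001]), 'joint_efforts': array([  0.   , -38.556, -32.235,   0.07 ,   0.031,  -0.   ]), 'position': array([ 0.575, -0.   ,  0.226]), 'tcp_rot': array([0.   , 0.707, 0.707, 0.   ]), 'ft_force': array([0.432, 0.12 , 0.117]), 'wrist_torque': array([ 0.031, -0.003, -0.044]), 'finger_force': 0.0, 'grip_width': 0.9983953006507675}
```

View pics/scene0.png

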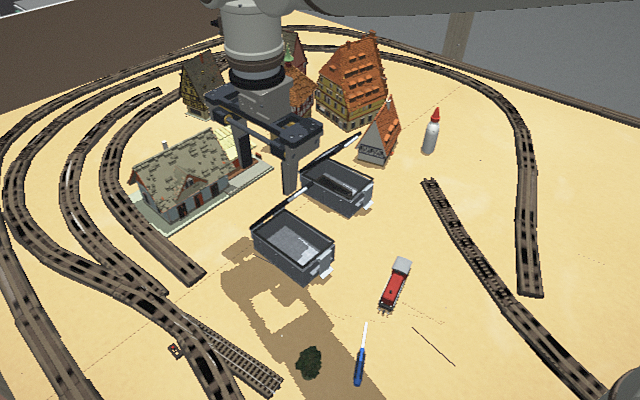

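View pics/side1.png

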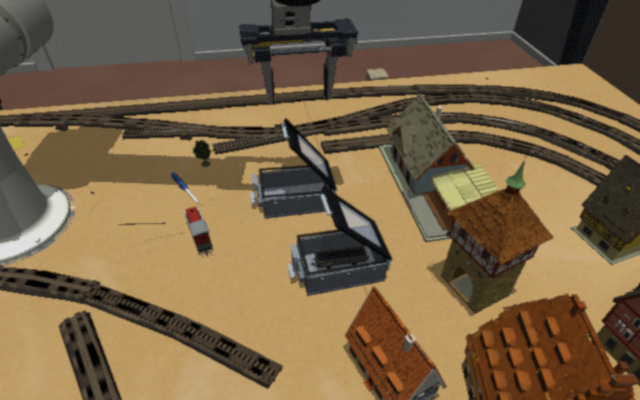

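The coal wagon is in the case farther from the scene camera (scene pixel 338,185; side 341,260). The empty case is to its left (scene 293,245; side 295,190). Next I fit pose and yaw with a model overlay.

```bash
cat >> h.py <<'E'
def pts(c,yaw,P):
    R=np.array([[np.cos(yaw),-np.sin(yaw),0],[np.sin(yaw),np.cos(yaw),0],[0,0,1]]);return np.array(c)+np.atleast_2d(P)@R.T
def box(z): return np.array([[-.07,-.045,z],[.07,-.045,z],[.07,.045,z],[-.07,.045,z]])
def lid(a):
    return np.array([[.072-r*np.cos(a)+.006*np.sin(a),y,.056+r*np.sin(a)+.006*np.cos(a)] for r,y in((0,-.046),(.142,-.046),(.142,.046),(0,.046))]+[[.072-.126*np.cos(a)+.006*np.sin(a),0,.056+.126*np.sin(a)+.006*np.cos(a)]])
E
python3 - <<'E'
from h import *
out=[]
for n,(u,v) in(('scene',(250,110)),('side',(240,110))):
    f=look(n);s=4 if 0 else 3
    im=cv2.cvtColor(f['color'],cv2.COLOR_RGB2BGR)[v:v+190,u:u+160]
    im=cv2.resize(im,None,fx=s,fy=s,interpolation=cv2.INTER_CUBIC)[:,:400] if 0 else cv2.resize(im,(400,475),interpolation=cv2.INTER_CUBIC)
    c=[.606,-.234,.012]
    for P,col in((box(.049),(0,255,0)),(box(0),(255,0,0)),(lid(.8)[:4],(0,0,255))):
        q=(proj(f,pts(c,0,P))-[u,v])*2.5
        cv2.polylines(im,[np.int32(q)],True,col,1)
    out.append(im)
cv2.imwrite('pics/ov1.png',np.hstack(out))
E
```

```text
(no output)
```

View pics/ov1.png

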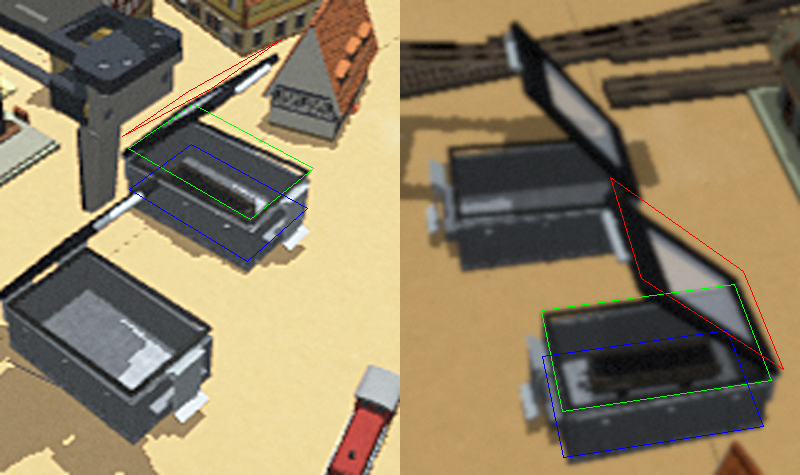

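```bash
python3 - <<'E'
from h import *
from scipy.optimize import least_squares
F={n:look(n) for n in('scene','side')}
B=box(.049);b=box(0)
# idx 0:(-x,-y)1:(+x,-y)2:(+x,+y)3:(-x,+y)
C={'scene':([B[3],B[0],B[2],b[3],b[2]],[(250,222),(308,180),(128,158),(247,270),(133,190)],(250,110)),
'side':([B[0],B[1],B[3],b[0],b[1]],[(560,415),(778,378),(543,317),(563,462),(765,428)],(240,110))}
def px(n):
    q=np.array(C[n][1],float); q[:,0]-=400*(n=='side'); return q/2.5+C[n][2]
def res(p): return np.concatenate([(proj(F[n],pts(p[:3],p[3],C[n][0]))-px(n)).ravel() for n in C])
r=least_squares(res,[.606,-.234,0,0],loss='soft_l1');p=r.x;print(p.round(4),res(p).reshape(-1,2).round(1).tolist())
for a in(.6,.7,.8,.9,1.):
    L=pts(p[:3],p[3],lid(a));print(a,L[4].round(3),proj(F['scene'],L[4])[0].round(0),proj(F['side'],L[4])[0].round(0))
print('shut',pts(p[:3],p[3],lid(0)).round(3).tolist())
out=[]
for n,f in F.items():
    u,v=C[n][2];im=cv2.resize(cv2.cvtColor(f['color'],cv2.COLOR_RGB2BGR)[v:v+190,u:u+160],(400,475),interpolation=cv2.INTER_CUBIC)
    for P,col in((B,(0,255,0)),(b,(255,0,0)),(lid(.75)[:4],(0,0,255))):
        cv2.polylines(im,[np.int32((proj(f,pts(p[:3],p[3],P))-[u,v])*2.5)],True,col,1)
    out.append(im)
cv2.imwrite('pics/ov2.png',np.hstack(out))
E
```

```text
[ 0.6064 -0.2325  0.0063  0.0094] [[-0.1, 1.4], [1.4, -2.8], [-0.4, -1.2], [-0.3, -1.6], [-2.0, 2.1], [1.6, 0.4], [-2.8, 2.1], [-0.7, -0.7], [0.7, -0.3], [-0.8, 0.2]]
0.6 [ 0.578 -0.233  0.138] [350. 151.] [326. 217.]
0.7 [ 0.586 -0.233  0.148] [347. 145.] [331. 212.]
0.8 [ 0.595 -0.233  0.157] [344. 140.] [337. 207.]
0.9 [ 0.605 -0.233  0.165] [340. 135.] [343. 202.]
1.0 [ 0.615 -0.232  0.172] [336. 131.] [350. 198.]
shut [[0.679, -0.278, 0.068], [0.537, -0.279, 0.068], [0.536, -0.187, 0.068], [0.678, -0.186, 0.068], [0.552, -0.233, 0.068]]
```

View pics/ov2.png

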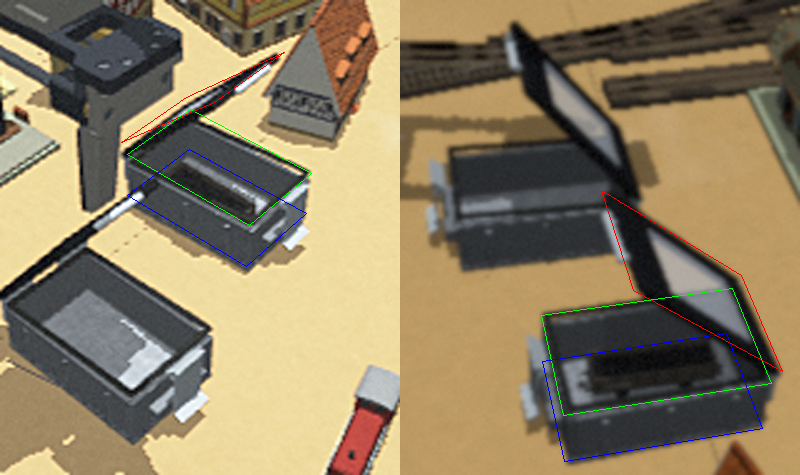

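```bash
python3 - <<'E'
from h import *
a,b=look('scene'),look('side')
for n,p,q in(('spare corner',(313,183),(290,144)),('spare front+y bottom',(303,286),(261,215)),('house peak',(390,97),(377,292)),('empty case top front near',(301,269),(262,195))):
    print(n,tri([ray(a,p),ray(b,q)]))
print(arm.pinpoint('wagon_lip',look('wrist')))
E
```

```text
spare corner (array([ 0.54288007, -0.07736104,  0.17265339]), [np.float64(0.001819657442022155), np.float64(0.0018196574420220656)])
spare front+y bottom (array([ 0.49491408, -0.01525286, -0.04129131]), [np.float64(0.014213434404235526), np.float64(0.01421343440423552)])
house peak (array([ 0.60500929, -0.41208257,  0.17742408]), [np.float64(0.00028830609400546194), np.float64(0.000288306094005385)])
empty case top front near (array([ 0.49959983, -0.01320867,  0.01307919]), [np.float64(0.01224191774645959), np.float64(0.01224191774645964)])
[]
```

Emit:
arm_command --pt "1 0.018 -0.166 0 0 0 0" --pt "1 0.018 -0.166 0 0 0 0" --pt "1 0.018 -0.166 0 0 0 0" --pt "1 0.018 -0.166 0 0 0 0" --pt "1 0.018 -0.167 0 0 0 0" --pt "1 0.018 -0.167 0 0 0 0" --pt "1 0.018 -0.167 0 0 0 0" --pt "1 0 0 0 0 0 0" --pt "1 0 0 0 0 0 0" --pt "1 0 0 0 0 0 0" --newtons 20

```text
time: 2.03
position: [0.6001, -0.2324, 0.2254]
tcp_rot: [-0.0, 0.707, 0.707, 0.0]
ft_force: [-0.2, 1.4, -0.7]
grip_width: 0.295
finger_force: 0.0
```

```bash
python3 - <<'E'
from h import *
out=[]
for n,(u,v) in(('scene',(250,60)),('side',(240,60))):
    f=look(n);im=cv2.cvtColor(f['color'],cv2.COLOR_RGB2BGR)[v:v+230,u:u+160];out.append(cv2.resize(im,None,fx=2.5,fy=2.5,interpolation=cv2.INTER_CUBIC))
cv2.imwrite('pics/m1.png',np.hstack(out))
s=arm.read_state();print(s['position'],s['tcp_rot'],s['ft_force'],s['grip_width'],s['time'])
E
```

```text
[ 0.60025059 -0.23162416  0.22562659] [-1.96174036e-04  7.06589550e-01  7.07623599e-01  1.08404196e-04] [0.37311075 0.81216353 0.62850421] 0.21036823957241402 2.1333
```

View pics/m1.png

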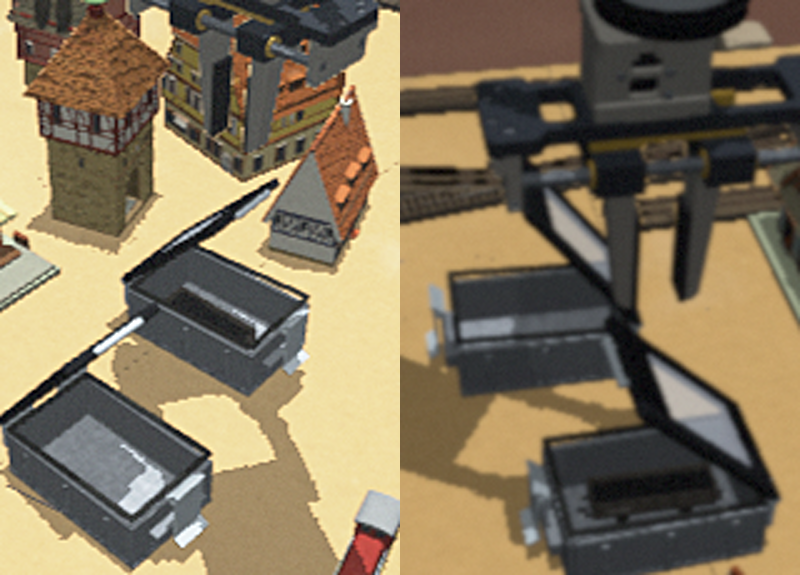

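Emit:
arm_command --pt "1 0 0 -0.1 0 0 0" --pt "1 0 0 -0.1 0 0 0" --pt "1 0 0 -0.1 0 0 0" --pt "1 -0.042 0 -0.048 0 0 0" --pt "1 -0.042 0 -0.048 0 0 0" --pt "1 -0.035 0 -0.052 0 0 0" --pt "1 -0.035 0 -0.052 0 0 0" --pt "1 -0.025 0 -0.06 0 0 0" --pt "1 -0.025 0 -0.06 0 0 0" --pt "1 0 0 0 0 0 0"

```text
time: 2.97
position: [0.5573, -0.2313, 0.0986]
tcp_rot: [-0.002, 0.707, 0.707, -0.001]
ft_force: [-1.1, 0.7, 1.5]
grip_width: 0.004
finger_force: 0.0
```

```bash
python3 - <<'E'
from h import *
out=[]
for n,(u,v) in(('scene',(250,60)),('side',(240,60))):
    f=look(n);im=cv2.cvtColor(f['color'],cv2.COLOR_RGB2BGR)[v:v+230,u:u+160];out.append(cv2.resize(im,None,fx=2.5,fy=2.5,interpolation=cv2.INTER_CUBIC))
cv2.imwrite('pics/m2.png',np.hstack(out))
s=arm.read_state();print(s['position'],s['tcp_rot'],s['ft_force'],s['grip_width'],s['time'])
E
```

```text
[ 0.55900751 -0.23240579  0.10103583] [-7.07861345e-04  7.06981408e-01  7.07231766e-01 -1.32529438e-04] [-0.15312064 -0.44208309  0.98688669] 0.002488532401281375 3.0667
```

View pics/m2.png

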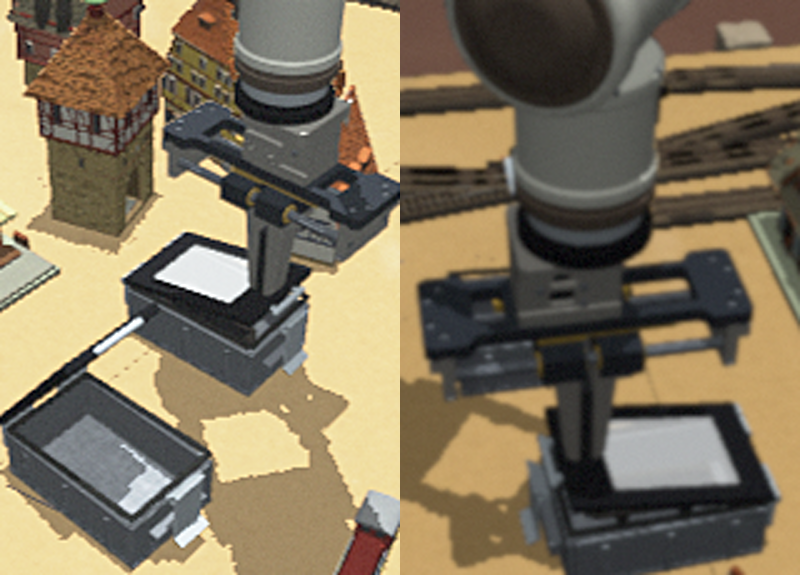

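The lid is nearly down and the finger sits on its front strip, clear of the catch. Next is a slow press.

Emit:
arm_command --pt "1 -0.01 0 -0.03 0 0 0" --pt "1 -0.01 0 -0.03 0 0 0" --pt "1 0 0 -0.03 0 0 0" --pt "1 0 0 -0.015 0 0 0" --pt "1 0 0 0 0 0 0"

```text
time: 3.48
position: [0.5553, -0.2335, 0.0812]
tcp_rot: [-0.0, 0.707, 0.707, -0.0]
ft_force: [-1.7, -0.6, 5.4]
grip_width: 0.008
finger_force: 2.6
```

Emit:
arm_command --pt "1 0 0 -0.01 0 0 0" --pt "1 0 0 -0.005 0 0 0" --pt "1 0 0 0 0 0 0"

```text
time: 3.73
position: [0.5551, -0.2334, 0.078]
tcp_rot: [-0.0, 0.707, 0.707, -0.001]
ft_force: [-2.5, 0.2, 5.7]
grip_width: 0.006
finger_force: 2.5
```

Emit:
arm_command --pt "1 0 0 -0.01 0 0 0" --pt "1 0 0 0 0 0 0"

```text
time: 3.9
position: [0.5549, -0.2334, 0.076]
tcp_rot: [-0.0, 0.707, 0.707, -0.001]
ft_force: [-3.5, -0.1, 4.6]
grip_width: 0.005
finger_force: 2.9
```

Emit:
arm_command --pt "1 0 0 -0.01 0 0 0" --pt "1 0 0 0 0 0 0"

```text
time: 4.07
position: [0.5548, -0.2334, 0.0741]
tcp_rot: [-0.0, 0.707, 0.707, -0.001]
ft_force: [-4.4, -1.0, 7.9]
grip_width: 0.006
finger_force: 3.3
```

Emit:
arm_command --pt "1 0 0 -0.005 0 0 0" --pt "1 0 0 0 0 0 0"

```text
time: 4.23
position: [0.5548, -0.2335, 0.0735]
tcp_rot: [-0.001, 0.707, 0.707, -0.001]
ft_force: [-6.2, 0.7, 9.4]
grip_width: 0.008
finger_force: 4.8
```

Emit:
arm_command --pt "1 0 0 -0.005 0 0 0" --pt "1 0 0 0 0 0 0"

```text
time: 4.4
position: [0.5548, -0.2335, 0.0728]
tcp_rot: [-0.001, 0.707, 0.707, -0.001]
ft_force: [-6.9, 0.8, 10.7]
grip_width: 0.006
finger_force: 5.5
```

Emit:
arm_command --pt "1 0 0 -0.005 0 0 0" --pt "1 0 0 0 0 0 0"

```text
time: 4.57
position: [0.5548, -0.2335, 0.072]
tcp_rot: [-0.001, 0.707, 0.707, -0.001]
ft_force: [-7.3, 2.0, 12.0]
grip_width: 0.007
finger_force: 6.3
```

Emit:
arm_command --pt "1 0 0 -0.005 0 0 0" --pt "1 0 0 0 0 0 0"

```text
time: 4.73
position: [0.5548, -0.2335, 0.0713]
tcp_rot: [-0.001, 0.707, 0.707, -0.001]
ft_force: [-7.6, 2.4, 14.6]
grip_width: 0.007
finger_force: 7.0
```

Emit:
arm_command --pt "1 0 0 -0.005 0 0 0" --pt "1 0 0 0 0 0 0"

```text
time: 4.9
position: [0.5548, -0.2335, 0.0705]
tcp_rot: [-0.001, 0.707, 0.707, -0.001]
ft_force: [-7.7, 1.9, 16.0]
grip_width: 0.008
finger_force: 7.7
```

Emit:
arm_command --pt "1 0 0 -0.005 0 0 0" --pt "1 0 0 0 0 0 0"

```text
time: 5.07
position: [0.5548, -0.2335, 0.0697]
tcp_rot: [-0.001, 0.707, 0.707, -0.001]
ft_force: [-9.1, 3.2, 16.3]
grip_width: 0.004
finger_force: 8.4
```

Emit:
arm_command --pt "1 0 0 -0.005 0 0 0" --pt "1 0 0 0 0 0 0"

```text
time: 5.23
position: [0.5548, -0.2336, 0.0695]
tcp_rot: [-0.001, 0.707, 0.707, -0.001]
ft_force: [-11.5, 3.6, 20.8]
grip_width: 0.004
finger_force: 10.7
```

At the stop (.0695, 20 N). I back off and check whether the lid stays caught.

Emit:
arm_command --pt "1 0 0 0.01 0 0 0" --pt "1 0 0 0.01 0 0 0" --pt "1 0 0 0.01 0 0 0" --pt "1 0 0 0 0 0 0"

```text
time: 5.57
position: [0.5555, -0.2336, 0.0738]
tcp_rot: [0.0, 0.707, 0.707, -0.0]
ft_force: [-4.1, 0.6, 10.1]
grip_width: 0.007
finger_force: 5.4
```

Emit:
arm_command --pt "1 0 0 0.1 0 0 0" --pt "1 0 0 0.2 0 0 0" --pt "1 0 0 0.2 0 0 0" --pt "1 0 0 0.2 0 0 0" --pt "1 -0.2 0 0 0 0 0" --pt "1 -0.2 0 0 0 0 0" --pt "1 -0.2 0 0 0 0 0" --pt "1 0 0 0 0 0 0"

```text
time: 6.23
position: [0.4293, -0.2309, 0.2098]
tcp_rot: [-0.004, 0.708, 0.706, -0.001]
ft_force: [-0.7, -0.2, -1.1]
grip_width: 0.006
finger_force: 0.0
```

```bash
python3 - <<'E'
from h import *
out=[];r=[]
for n,(u,v) in(('scene',(250,110)),('side',(240,110))):
    f=look(n);im=cv2.cvtColor(f['color'],cv2.COLOR_RGB2BGR)[v:v+190,u:u+160]
    im=cv2.resize(im,(400,475),interpolation=cv2.INTER_CUBIC)
    p=arm.pinpoint('wagon_lip',f)
    if p: r.append(ray(f,p[0]['location']));print(p[0])
    out.append(im)
if len(r)>1: print(tri(r))
cv2.imwrite('pics/m3.png',np.hstack(out))
print(arm.read_state()['ft_force'])
E
```

```text
{'location': [356.7, 183.5], 'conf': 0.78}
{'location': [310.2, 247.7], 'conf': 0.72}
(array([ 0.55199035, -0.22956138,  0.06641283]), [np.float64(0.0012736720494220272), np.float64(0.0012736720494218973)])
[ 0.00201885 -0.58017935  0.39158744]
```

View pics/m3.png

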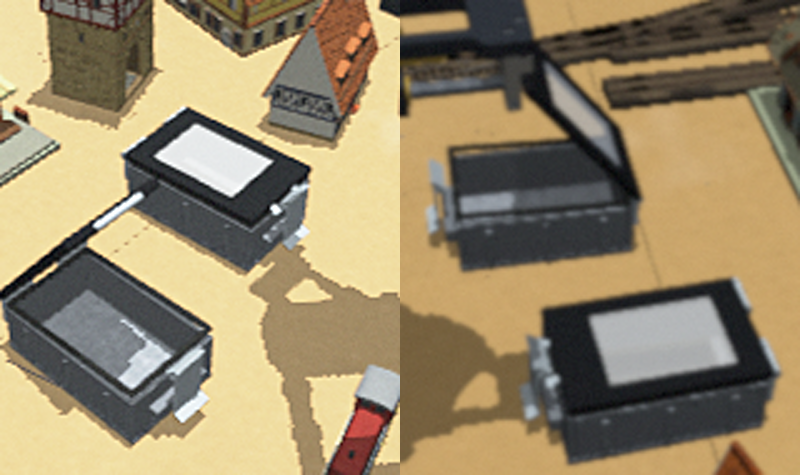

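The picture shows the wagon lid down and the spare one open. The lip at z .066 could mean the lid isn't caught, so I check by touch.

Emit:
arm_command --pt "1 0.2 0 0 0 0 0" --pt "1 0.2 0 0 0 0 0" --pt "1 0.2 0 -0.2 0 0 0" --pt "1 0.025 0 -0.2 0 0 0" --pt "1 0 0 -0.2 0 0 0" --pt "1 0 0 -0.02 0 0 0" --pt "1 0 0 0 0 0 0" --pt "1 0 0 0 0 0 0"

```text
time: 7.1
position: [0.5512, -0.2336, 0.1008]
tcp_rot: [0.001, 0.707, 0.707, 0.0]
ft_force: [-0.1, 0.3, 0.3]
grip_width: 0.006
finger_force: 0.0
```

Emit:
arm_command --pt "1 0.02 0 -0.05 0 0 0" --pt "1 0 0 -0.045 0 0 0" --pt "1 0 0 0 0 0 0" --pt "1 0 0 0 0 0 0"

```text
time: 7.43
position: [0.5538, -0.2331, 0.0803]
tcp_rot: [-0.0, 0.707, 0.707, -0.0]
ft_force: [0.3, 0.1, -0.9]
grip_width: 0.006
finger_force: 0.0
```

Emit:
arm_command --pt "1 0 0 -0.015 0 0 0" --pt "1 0 0 0 0 0 0" --pt "1 0 0 0 0 0 0"

```text
time: 7.68
position: [0.5539, -0.2331, 0.0773]
tcp_rot: [0.0, 0.707, 0.707, 0.0]
ft_force: [0.2, 0.6, 0.4]
grip_width: 0.001
finger_force: 0.0
```

Emit:
arm_command --pt "1 0 0 -0.01 0 0 0" --pt "1 0 0 0 0 0 0" --pt "1 0 0 0 0 0 0"

```text
time: 7.93
position: [0.5538, -0.233, 0.0751]
tcp_rot: [-0.0, 0.707, 0.707, 0.0]
ft_force: [-0.0, -0.3, 0.2]
grip_width: 0.004
finger_force: 0.0
```

There's no contact at TCP .075, where the uncaught lid had pushed back with about 6 N, so the catch is holding it. Retreating.

Emit:
arm_command --pt "1 0 0 0.2 0 0 0" --pt "1 0 0 0.2 0 0 0" --pt "1 0 0 0.2 0 0 0" --pt "1 0 0 0.1 0 0 0" --pt "1 0 0 0 0 0 0" --pt "1 0 0 0 0 0 0" --pt "1 0 0 0 0 0 0"

```text
time: 8.52
position: [0.5531, -0.2326, 0.2135]
tcp_rot: [-0.001, 0.707, 0.707, -0.0]
ft_force: [0.5, 1.0, -0.3]
grip_width: 0.005
finger_force: 0.0
```

```bash
python3 -c "
from rig import arm
print(arm.read_state()['position']);print(arm.sign_off())"
```

```text
[ 0.55313221 -0.23256017  0.2135442 ]
the job is handed in; nothing more can be done
None
```

The wagon case's lid is shut and, by a touch check, held by its catch; the empty case's lid was left open and untouched, and I handed the job in at about 8.5 s with the arm clear (no verdict was returned).

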